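Reseat the vent of an ant tub and set it to its mark

TASK

Reseat the vent on the round ant tub: turn its wheel clockwise (seen from above) until it bears snugly on its closed stop, without forcing it, then turn it back the other way until the pointer hanging over the rim stands straight above the raised mark on the far side of the collar. The wheel has some free play and the stop can only be felt. Let go of the wheel, and leave the other things on the shelf where they stand.

Things in the scene. Friction and masses are not known exactly. Their poses are not given: they have to be found in the camera images.
- tub: Round clear plastic tub, 196 mm across, fixed to the surface; origin at the centre of its underside, z up, x towards the raised mark. On its white lid (top at 72 mm) stands a round white collar 136 mm across, top at 108 mm. Above it a pointer ring and a wheel turn on the tub's vertical axis.
- ring: Grey pointer ring, 144 mm across, top at 117 mm; origin as the tub's. Turning it takes 0.06 N m; it stays where left. Clockwise from above it meets a springy closed stop that cannot be seen and differs each time: pointer 1.3 to 1.85 rad clockwise of the mark. Anticlockwise it goes at least 0.9 rad past the mark.
- wheel: White scalloped wheel, 118 mm across, face at 130 mm; origin as the tub's. It drives the ring through a dog with 0.44 rad of free play in all: after a change of direction the ring stays still until this is taken up. In the play it turns almost freely (0.01 N m).
- mark (a point): The raised mark: a white rib 8 mm wide and 16 mm high on the far side of the collar, standing 16 mm out of it; the point is on its top, 80 mm from the tub's axis along the tub's x, 88 mm above the surface. x points radially outward.
- pointer (a point): Lower end of the grey pointer, a tab 8 mm wide on the ring's rim that hangs down 27 mm outside the collar; the point is 80 mm from the tub's axis, 90 mm above the surface: it passes 2 mm over the mark. Its x axis points radially outward and turns with the ring. It starts 0.35 to 1.4 rad clockwise of the mark.
- bar (a point): Centre of the top of the wheel's grip bar, on the tub's axis, 163 mm above the surface. The bar is 80 mm long along this frame's y axis, 16 mm thick along x, and rises 33 mm from the wheel's face. Because of the free play its direction does not tell where the pointer is.
- seal (a joint): Squeeze of the soft seal at the hidden closed stop, rad: near 0 (to -0.03 from drag) until the ring meets the stop, then ever more negative as the wheel is pressed on clockwise, 3 N m per rad. Snug is -0.07 to -0.20 (0.2 to 0.6 N m on the wheel); beyond -0.24 (0.72 N m) it is forced. It springs back when let go.
- tube: Bystander: clear tube 150 mm long with a white stopper, lying along its x axis on two white feet, 42 mm high; origin under its centre.
- seeds: Bystander: small round amber glass jar, 56 mm across, 75 mm high; origin at its base's centre.
- feeder: Bystander: open clear plastic box, 90 x 65 x 45 mm; origin under its centre.
Things that resemble listed ones, but are neither listed nor needed, are in the scene too. What is meant by the tub is not blue, and is the larger of those in its own colour.

How it is judged:
By the outcome, as a careful person would: the job done as asked, in the order asked, and still so for the second after the job is handed in, with the robot touching nothing.
It also fails if it takes over 72 s, if anything falls off the work surface, if the arm or the gripper's body presses on something with over 40 N, if the wrist force passes 120 N, or if a joint passes its speed limit or range.

ROBOT

A 6-joint arm with a two-finger parallel gripper is mounted at the origin on the work surface. World frame = base frame: x ahead of the robot, y to its left, z up, the work surface at z = 0. Lengths are in m, angles in degrees, forces in N, time in s.
With the tool pointing down it reaches from about 0.25 to 0.725 m from the base axis. Payload 9.7 kg.
Tool frame: the origin (TCP) lies midway between the tips of the shut fingers; the grasp point (between the pads) lies 19 mm behind it; z points along the fingers, y is the line along which they close (so a half turn about z gives the same grasp; the last joint's range is limited). The gripper opens to 85 mm and grips with 20 to 120 N. Pads are 22 mm wide; open, the fingers measure 114 mm over their backs; the gripper's body (76 mm by 85 mm) begins 54 mm behind the grasp point. The pads swing forward as they close: fully open they stand 13 mm farther back than shut.
Start: joints at [-68.64, 4.979, 10.078, 95.1, 0, 90], TCP at [0.2, -0.512, 0.231] pointing down, gripper open.
Joint ranges: [-179.16, 179.16], [-48.56, 103.87], [-65.8, 70.77], [-126.05, 130.52], [-82.76, 87.17], [-180, 180]. Speed limits (degrees/s): [127.2, 127.2, 147.25, 180, 180, 180].

INTERFACE

Orientations are given as [roll, pitch, yaw] about the fixed x, y, z axes, in that order (R = Rz(yaw) Ry(pitch) Rx(roll)).
In Python, from workcell import bot gives the robot as it stands.
- The arm moves only by the shell command python3 -m crank 'ROWS' [FORCE]. ROWS is JSON, a list of rows, each an object with "gripper": the finger opening in mm, from 0 to 85.4; "travel": the shift along the tool's x, y, z in mm, a list of three; "twist": the turn, a rotation vector about the tool's x, y, z in rad, a list of three. In form: [{"gripper": gripper, "travel": [tx, ty, tz], "twist": [rx, ry, rz]}, ...]. A call has 1 to 12 rows; each row shifts and turns the commanded pose from where the row before left it, along the tool's axes as they then stand; what a row does not reach is not made up. A row lasts 1/8 s, in which the tool goes at most 62.5 mm and 10.7 degrees, less where a joint would pass 70% of its speed; a pose out of reach is approached as far as the arm can. A call is refused whole if a number of a shift passes 62.5 or a number of a turn 0.188, either way. A call with a gripper value outside its range is refused whole. The fingers move at their own pace and stop on an object; FORCE is the grip in N (left out, the last holds). Time passes only in rows, so rows that do not move let the fingers close. It gives the time, the measured TCP pose, the force, the opening and the grip force at its end, in the units of the state.
- bot.get_obs(): the state, without advancing time (a new reading comes with each control period).
- bot.camera(name): name is "scene" or "top"; returns the picture (420x560x3 uint8, red, green, blue); there is no depth.
- bot.calibration(name): a dict with "vfov" (degrees; the focal length in pixels is half the picture's height over the tangent of half this angle, whatever the lens; pixels are square), "cx", "cy" (the principal point, pixels), "camera_from_world" (4x4, takes a point from world to camera coordinates). Camera axes: x right, y down, z forward; pixel columns grow to the right and rows downward; lengths in m; the calibration is good to about 2 mm. A picture is of the moment at which its call begins. calibration takes no time and is no camera call.
- bot.job_done(): hands the job in; it is judged then, once.
The state is a dict: "time": time; "q": joint angles; "qd": joint speeds; "joint_efforts": joint torques, N m; "ee_pos": TCP position; "tcp_rot": TCP orientation; "wrist_force": force on the tool from outside, world axes, zero at the start; "torque": the same for the moment, N m; "opening": finger opening in m; "grasp_force": force on a finger pad.
Only numpy, scipy, OpenCV 4.12 (cv2) and the standard library are available. Lean on these libraries where they do the work, as an engineer would, in place of code of your own. Each camera call takes 0.05 s, during which the arm holds its last target. There are 200 camera calls.

## Working session

There is one attempt and no reset: what is moved stays moved. The work goes in short steps, Python scripts to look and compute and a shell command to move; the robot and the scene stay as the last step left them, time stands still between calls to the robot, and variables do not carry over. Pictures are saved under pics/ and viewed, at most 10 in all, crops included, and the job is handed in when it is done.

```bash
mkdir -p pics; ls; python3 - <<'E'
from workcell import bot
import cv2
for n in ("scene","top"):
    cv2.imwrite(f"pics/{n}0.png",bot.camera(n)[:,:,::-1]); c=bot.calibration(n); print(n,c)
print(bot.get_obs())
E
```

```text
pics
scene {'vfov': 57.20634674612198, 'cx': 277.91006187058434, 'cy': 213.79173904133535, 'camera_from_world': array([[ 0.45573905,  0.89007496,  0.00827601, -0.30256383],
       [ 0.67130436, -0.33758819, -0.65983685, -0.29010292],
       [-0.58451037,  0.30626914, -0.75136332,  1.46348512],
       [ 0.        ,  0.        ,  0.        ,  1.        ]])}
top {'vfov': 57.848594622235616, 'cx': 276.37909961036723, 'cy': 212.62367151001823, 'camera_from_world': array([[ 0.00553868, -0.99997022,  0.00537388,  0.05495132],
       [-0.97423644, -0.00660763, -0.22543223,  0.57902384],
       [ 0.22546102, -0.00398683, -0.97424403,  0.93415958],
       [ 0.        ,  0.        ,  0.        ,  1.        ]])}
{'time': 0.1, 'q': array([-6.86403645e+01,  5.00929690e+00,  1.00390073e+01,  9.50983973e+01,
        6.29705665e-04,  9.00000450e+01]), 'qd': array([-0.03740625, -0.10799684,  0.00235823, -0.03380787,  0.04354275,
        0.0110846 ]), 'joint_efforts': array([ 9.22347572e-04, -5.21560979e+01,  4.65652549e+01,  1.60489487e-02,
        7.86962278e-05,  9.77404568e-06]), 'ee_pos': array([ 0.20025321, -0.51203893,  0.23064114]), 'tcp_rot': array([-1.79931313e+02, -6.29651275e-04,  2.13595897e+01]), 'wrist_force': array([-0.0387252 , -0.10268102, -0.17380453]), 'torque': array([ 0.01987932, -0.01107612, -0.00440898]), 'grasp_force': 0.0, 'opening': 0.08532168906158243}
```

View pics/scene0.png

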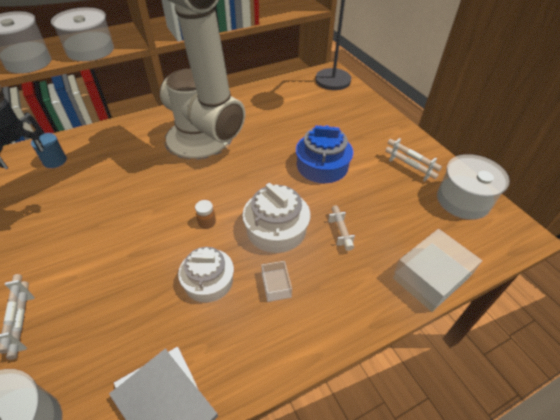

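View pics/top0.png

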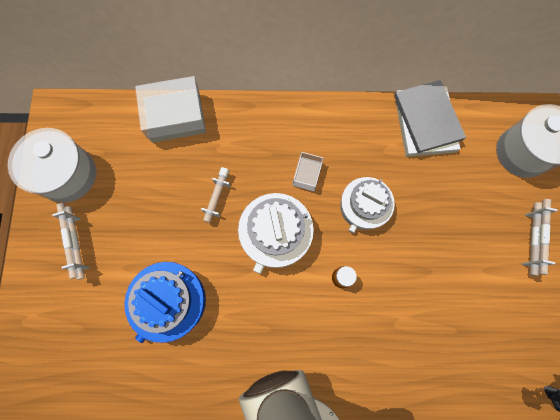

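The candidates in the top view are the blue tub (165,300), the large white tub (276,228) and the small white tub (368,203). The large white one fits, since it is not blue and is the larger of its colour. I'll confirm it in an enlarged crop.

```bash
python3 - <<'E'
import cv2,numpy as np
t=cv2.imread("pics/top0.png")[180:285,225:330]; s=cv2.imread("pics/scene0.png")[175:255,235:320]
t=cv2.resize(t,(420,420),interpolation=cv2.INTER_CUBIC); s=cv2.resize(s,(380,358),interpolation=cv2.INTER_CUBIC)
s=cv2.copyMakeBorder(s,0,62,0,0,cv2.BORDER_CONSTANT)
cv2.imwrite("pics/crop0.png",np.hstack([t,s]))
E
```

```text
(no output)
```

View pics/crop0.png

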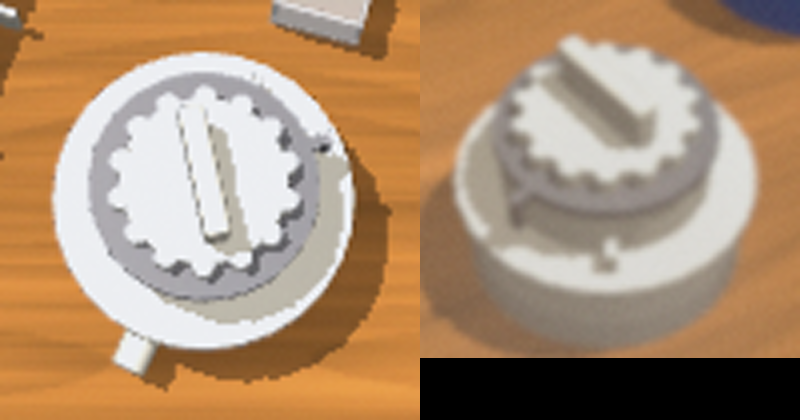

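The crop confirms the large white tub. In the top picture the pointer is at about (305.5,216.7) and the mark at about (289.5,199.5). In the scene picture the pointer's end is at (256.7,222.4) and the mark at (276.4,232). I'll triangulate these and the bar ends.

```bash
cat > h.py <<'E'
import numpy as np,cv2
from workcell import bot
CAL={n:bot.calibration(n) for n in("scene","top")}
def ray(n,uv):
    c=CAL[n];f=210/np.tan(np.radians(c["vfov"]/2));T=c["camera_from_world"];R=T[:3,:3]
    o=-R.T@T[:3,3];d=R.T@np.array([(uv[0]-c["cx"])/f,(uv[1]-c["cy"])/f,1]);return o,d/np.linalg.norm(d)
def plane(n,uv,z):
    o,d=ray(n,uv);return o+d*(z-o[2])/d[2]
def tri(s,t):
    A=np.zeros((3,3));b=np.zeros(3);P=[]
    for n,uv in(("scene",s),("top",t)):
        o,d=ray(n,uv);M=np.eye(3)-np.outer(d,d);A+=M;b+=M@o;P.append((M,o))
    p=np.linalg.solve(A,b);return p,max(np.linalg.norm(M@(p-o)) for M,o in P)
def proj(n,p):
    c=CAL[n];f=210/np.tan(np.radians(c["vfov"]/2));q=c["camera_from_world"]@np.append(p,1)
    return np.array([f*q[0]/q[2]+c["cx"],f*q[1]/q[2]+c["cy"]])
E
python3 - <<'E'
from h import *
np.set_printoptions(precision=4,suppress=True)
T=lambda x,y:(225+x/4,180+y/4); S=lambda x,y:(235+(x-420)/4.47,175+y/4.47)
pts=dict(mark=(S(605,247),T(258,78)),ptr=(S(517,220),T(325,147)),barA=(S(570,40),T(190,108)),barB=(S(648,115),T(217,238)))
P={}
for k,(s,t) in pts.items(): P[k],e=tri(s,t);print(k,P[k],"res",round(e,4))
c=(P["barA"]+P["barB"])/2; print("bar mid",c)
# grey ring outer contour in top -> circle at z=.117
im=cv2.imread("pics/top0.png").astype(int); sub=im[170:290,225:335]
b,g,r=sub[...,0],sub[...,1],sub[...,2]
m=((abs(r-b)<40)&(r>120)).astype(np.uint8)   # not wood
m=cv2.morphologyEx(m,cv2.MORPH_OPEN,np.ones((9,9)))
cs,_=cv2.findContours(m,cv2.RETR_EXTERNAL,cv2.CHAIN_APPROX_NONE);k=max(cs,key=cv2.contourArea)
h=cv2.convexHull(k)[:,0]+[225,170]
w=np.array([plane("top",u,.072)[:2] for u in h.astype(float)]).astype(np.float32)
print("lid circle",cv2.minEnclosingCircle(w))
g2=((r>110)&(r<175)&(abs(r-b)<30)&(abs(r-g)<20)).astype(np.uint8)
for n in("mark","ptr","barA","barB"):
    d=P[n]-c;print(n,np.degrees(np.arctan2(d[1],d[0])),np.hypot(*d[:2]))
E
```

```text
mark [0.6061 0.0246 0.0969] res 0.0005
ptr [ 0.5619 -0.0159  0.0966] res 0.0016
barA [0.55   0.0502 0.2152] res 0.0189
barB [0.5132 0.0739 0.0999] res 0.0254
bar mid [0.5316 0.0621 0.1575]
lid circle ((0.5307821035385132, 0.06163612753152847), 0.1008850708603859)
mark -26.66594504208644 0.08341688158748653
ptr -68.75109883787002 0.08367385036867384
barA -32.836984510980066 0.021867967540504865
barB 147.1630154890201 0.021867967540504962
```

```bash
python3 - <<'E'
from h import *
np.set_printoptions(precision=4,suppress=True)
T=lambda x,y:(225+x/4,180+y/4); S=lambda x,y:(235+(x-420)/4.47,175+y/4.47)
A,e=tri(S(648,112),T(188,106));B,f=tri(S(566,42),T(217,237))
d=A-B;print(A,B,e,f,(A+B)/2,np.hypot(*d[:2]),np.degrees(np.arctan2(d[1],d[0])))
# top-face corners in top crop on measured plane
q=[plane("top",T(*u),.163) for u in((178,108),(200,104),(229,233),(207,240))]
q=np.array(q);print(q[:,:2],q.mean(0)); d=(q[0]+q[1]-q[2]-q[3])/2;print(np.hypot(*d[:2]),np.degrees(np.arctan2(d[1],d[0])))
E
```

```text
[0.5716 0.0697 0.1617] [0.4935 0.0527 0.1593] 0.0003314708601713739 0.0009401968779188764 [0.5325 0.0612 0.1605] 0.07989403820483366 12.313239173723941
[[0.5698 0.0753]
 [0.5724 0.0623]
 [0.4949 0.0449]
 [0.4907 0.0577]] [0.532 0.06  0.163]
0.08020717732613328 12.627283308527474
```

```bash
python3 -m crank '[{"gripper":60,"travel":[43,-34.4,0],"twist":[0,0,0]},{"gripper":60,"travel":[43,-34.4,0],"twist":[0,0,0]},{"gripper":60,"travel":[43,-34.4,0],"twist":[0,0,0]},{"gripper":60,"travel":[43,-34.4,0],"twist":[0,0,0]},{"gripper":60,"travel":[43,-34.4,0],"twist":[0,0,0]},{"gripper":60,"travel":[43,-34.4,0],"twist":[0,0,0]},{"gripper":60,"travel":[43,-34.4,0],"twist":[0,0,0]},{"gripper":60,"travel":[43,-34.4,0],"twist":[0,0,0]},{"gripper":60,"travel":[43,-34.4,0],"twist":[0,0,0]},{"gripper":60,"travel":[43,-34.4,0],"twist":[0,0,0]},{"gripper":60,"travel":[43,-34.4,0],"twist":[0,0,0]},{"gripper":60,"travel":[43,-34.4,0],"twist":[0,0,0]}]'; python3 -c "
from workcell import bot;print(bot.get_obs()['q'])"
```

```text
time: 1.6
ee_pos: [0.5311, 0.062, 0.231]
tcp_rot: [180.0, 0.0, 21.4]
wrist_force: [1.7, -0.5, 0.5]
opening: 0.0599
grasp_force: 0.0
[ 6.65848639e+00  2.87054146e+00  7.82236870e+00  9.49623091e+01
 -4.67984502e-03  1.65286998e+02]
```

```bash
python3 -m crank '[{"gripper":50,"travel":[0,0,0],"twist":[0,0,-0.166]},{"gripper":50,"travel":[0,0,0],"twist":[0,0,-0.166]},{"gripper":50,"travel":[0,0,0],"twist":[0,0,-0.166]},{"gripper":50,"travel":[0,0,0],"twist":[0,0,-0.166]},{"gripper":50,"travel":[0,0,0],"twist":[0,0,-0.166]},{"gripper":50,"travel":[0,0,0],"twist":[0,0,-0.166]},{"gripper":50,"travel":[0,0,0],"twist":[0,0,-0.166]},{"gripper":50,"travel":[0,0,0],"twist":[0,0,-0.166]},{"gripper":50,"travel":[0,0,0],"twist":[0,0,-0.166]},{"gripper":50,"travel":[0,0,0],"twist":[0,0,-0.166]},{"gripper":50,"travel":[0,0,0],"twist":[0,0,-0.166]},{"gripper":50,"travel":[0,0,0],"twist":[0,0,-0.166]}]'
python3 -m crank '[{"gripper":50,"travel":[0,0,0],"twist":[0,0,-0.166]},{"gripper":50,"travel":[0,0,0],"twist":[0,0,-0.166]},{"gripper":50,"travel":[0,0,0],"twist":[0,0,-0.166]},{"gripper":50,"travel":[0,0,0],"twist":[0,0,-0.166]},{"gripper":50,"travel":[0,0,0],"twist":[0,0,-0.166]},{"gripper":50,"travel":[0,0,0],"twist":[0,0,-0.166]},{"gripper":50,"travel":[0,0,0],"twist":[0,0,0]}]'; python3 - <<'E'
from workcell import bot;print(bot.get_obs()['q'],bot.get_obs()['torque'])
import cv2,numpy as np
a=bot.camera("scene")[140:260,220:340,::-1];b=bot.camera("top")[170:290,220:340,::-1]
cv2.imwrite("pics/above.png",cv2.resize(np.hstack([a,b]),(800,400),interpolation=cv2.INTER_CUBIC))
E
```

```text
time: 3.1
ee_pos: [0.5304, 0.0601, 0.2309]
tcp_rot: [-180.0, -0.0, 135.8]
wrist_force: [-0.8, -0.2, -0.8]
opening: 0.0502
grasp_force: 0.0
time: 3.98
ee_pos: [0.5304, 0.0602, 0.231]
tcp_rot: [180.0, -0.0, -167.5]
wrist_force: [0.3, 0.3, 1.1]
opening: 0.0506
grasp_force: 0.0
[ 6.46970341e+00  2.77381738e+00  7.71395629e+00  9.49771532e+01
  2.35090624e-03 -6.02594913e+00] [ 0.00023646  0.00213081 -0.05004696]
```

View pics/above.png

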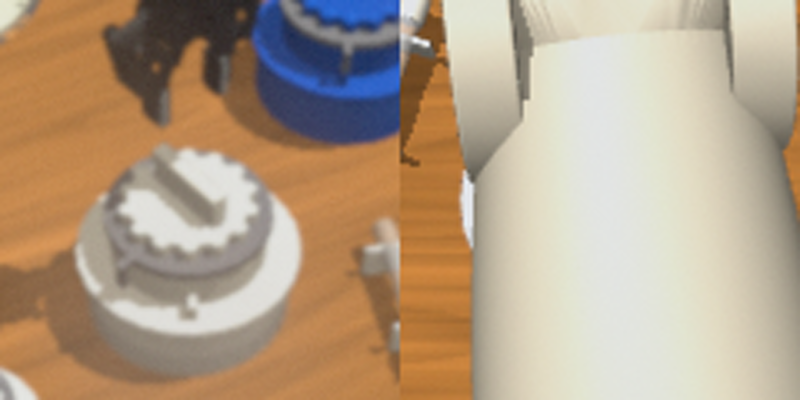

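The scene view still shows the mark and the pointer clearly. The gripper is aligned above the bar, so I'll descend and grip.

```bash
python3 -m crank '[{"gripper":50,"travel":[-1.7,0.4,25],"twist":[0,0,0]},{"gripper":50,"travel":[0,0,25],"twist":[0,0,0]},{"gripper":50,"travel":[0,0,25],"twist":[0,0,0]},{"gripper":50,"travel":[0,0,18],"twist":[0,0,0]},{"gripper":50,"travel":[0,0,0],"twist":[0,0,0]},{"gripper":10,"travel":[0,0,0],"twist":[0,0,0]},{"gripper":10,"travel":[0,0,0],"twist":[0,0,0]},{"gripper":10,"travel":[0,0,0],"twist":[0,0,0]},{"gripper":10,"travel":[0,0,0],"twist":[0,0,0]},{"gripper":10,"travel":[0,0,0],"twist":[0,0,0]}]' 50; python3 -c "
from workcell import bot;o=bot.get_obs();print(o['q'],o['torque'])"
```

```text
time: 5.32
ee_pos: [0.5326, 0.0613, 0.1395]
tcp_rot: [180.0, 0.1, -167.4]
wrist_force: [-0.6, 2.8, 5.7]
opening: 0.015
grasp_force: 52.1
[ 6.54854865e+00  2.08988319e+00 -3.10508643e+00  8.46876131e+01
  3.32830022e-02 -6.02151448e+00] [0.51736778 0.20919729 0.02395969]
```

```bash
python3 -m crank '[{"gripper":10,"travel":[0,0,0],"twist":[0,0,0.08]},{"gripper":10,"travel":[0,0,0],"twist":[0,0,0.08]},{"gripper":10,"travel":[0,0,0],"twist":[0,0,0.08]},{"gripper":10,"travel":[0,0,0],"twist":[0,0,0.08]},{"gripper":10,"travel":[0,0,0],"twist":[0,0,0.08]},{"gripper":10,"travel":[0,0,0],"twist":[0,0,0.05]},{"gripper":10,"travel":[0,0,0],"twist":[0,0,0]}]'; cat > s.py <<'E'
from workcell import bot
import numpy as np
o=bot.get_obs();print(o['time'],"yaw",o['tcp_rot'],"tau",np.round(o['torque'],3),"F",np.round(o['wrist_force'],1),"q6",o['q'][5],"eff6",o['joint_efforts'][5])
E
python3 s.py
```

```text
time: 6.2
ee_pos: [0.5326, 0.0612, 0.1395]
tcp_rot: [179.9, 0.1, 166.7]
wrist_force: [-0.5, 1.8, 5.6]
opening: 0.015
grasp_force: 52.1
6.2 yaw [1.79945498e+02 1.00028417e-01 1.66744715e+02] tau [0.301 0.16  0.002] F [-0.5  1.8  5.6] q6 19.79892640945112 eff6 0.3826117794960737
```

```bash
for i in 1; do python3 -m crank '[{"gripper":10,"travel":[0,0,0],"twist":[0,0,0.05]},{"gripper":10,"travel":[0,0,0],"twist":[0,0,0.05]}]'|grep time; done; python3 s.py; python3 - <<'E'
from workcell import bot
import cv2
a=bot.camera("scene")[150:270,220:340,::-1]
cv2.imwrite("pics/turn1.png",cv2.resize(a,(600,600),interpolation=cv2.INTER_CUBIC))
E
python3 s.py
```

```text
time: 6.45
6.45 yaw [1.79937111e+02 9.29624400e-02 1.60963797e+02] tau [0.303 0.283 0.055] F [-1.7  0.5  6.1] q6 25.580100511943403 eff6 -0.6041409820318222
6.5 yaw [1.79937581e+02 9.53269726e-02 1.60818514e+02] tau [0.245 0.214 0.03 ] F [-0.5  2.1  5. ] q6 25.72550862058457 eff6 -0.28006816282868385
```

View pics/turn1.png

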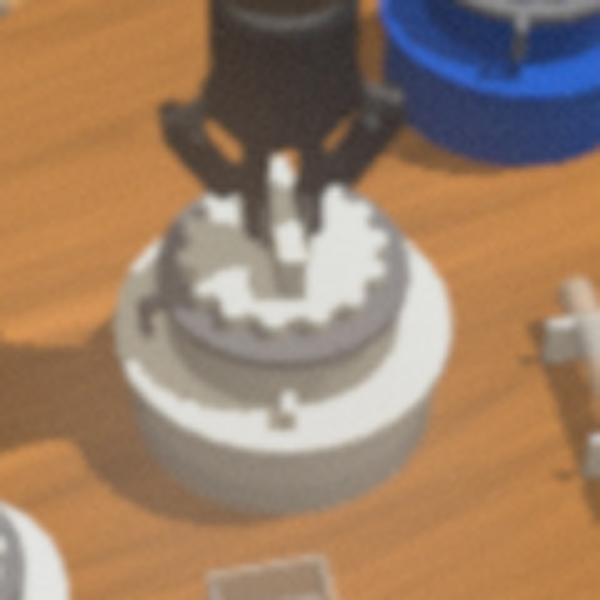

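The ring is turning with the wheel: the pointer has moved to (250,216) and the mark is unchanged at (277,232). I'll keep going clockwise in small steps.

```bash
python3 - <<'E'
from h import *
for uv in((250,216),):
    d=plane("scene",uv,.09)[:2]-[.532,.061];print("ptr deg",np.degrees(np.arctan2(d[1],d[0])),np.hypot(*d))
E
python3 -m crank '[{"gripper":10,"travel":[0,0,0],"twist":[0,0,0.05]},{"gripper":10,"travel":[0,0,0],"twist":[0,0,0.05]}]'|grep time; python3 s.py
python3 -m crank '[{"gripper":10,"travel":[0,0,0],"twist":[0,0,0.05]}]'|grep time; python3 s.py
```

```text
ptr deg -97.62797500035175 0.07810431860494056
time: 6.75
6.75 yaw [1.79932766e+02 8.56627885e-02 1.55231561e+02] tau [0.232 0.207 0.157] F [-1.   1.9  6.1] q6 31.30970469749809 eff6 -0.5816931836307049
time: 6.88
6.875 yaw [1.79931769e+02 8.24575626e-02 1.52376237e+02] tau [0.255 0.33  0.244] F [-1.3  1.6  6.6] q6 34.16629812222107 eff6 -0.4158981889486313
```

```bash
python3 -m crank '[{"gripper":10,"travel":[0,0,0],"twist":[0,0,0.05]}]'|grep time; python3 s.py
python3 -m crank '[{"gripper":10,"travel":[0,0,0],"twist":[0,0,0]}]'|grep time; python3 s.py
```

```text
time: 7.0
7.0 yaw [1.79927729e+02 7.68326492e-02 1.49527225e+02] tau [0.251 0.285 0.436] F [-0.7  1.1  6.5] q6 37.01991690661462 eff6 -0.27320433408021927
time: 7.12
7.125 yaw [1.79929341e+02 7.98379140e-02 1.49580697e+02] tau [0.233 0.282 0.365] F [-1.1  2.7  6. ] q6 36.9634424596564 eff6 0.6969293765723705
```

```bash
for i in 1 2 3; do python3 -m crank '[{"gripper":10,"travel":[0,0,0],"twist":[0,0,0]}]'>/dev/null; python3 s.py; done
python3 - <<'E'
from workcell import bot
import cv2
a=bot.camera("scene")[:,:,::-1];cv2.imwrite("pics/stop_full.png",a)
E
```

```text
7.25 yaw [1.79929197e+02 7.79918627e-02 1.49617702e+02] tau [0.212 0.329 0.344] F [-1.3  1.1  6.9] q6 36.925630016597935 eff6 0.37724241614341736
7.375 yaw [1.79929044e+02 7.95972514e-02 1.49619484e+02] tau [0.231 0.312 0.373] F [-1.   1.4  6.9] q6 36.92253610765172 eff6 0.3662815969437361
7.5 yaw [1.79926737e+02 8.18931422e-02 1.49620230e+02] tau [0.206 0.323 0.314] F [-1.8  1.2  7.3] q6 36.92359702256164 eff6 0.3660810459405184
```

It bears snugly: about 0.35 N m held, so a squeeze of about 0.11 rad. Now I'll turn back about 1.65 of the estimated 1.87 rad.

```bash
python3 -m crank '[{"gripper":10,"travel":[0,0,0],"twist":[0,0,-0.14]},{"gripper":10,"travel":[0,0,0],"twist":[0,0,-0.14]},{"gripper":10,"travel":[0,0,0],"twist":[0,0,-0.14]},{"gripper":10,"travel":[0,0,0],"twist":[0,0,-0.14]},{"gripper":10,"travel":[0,0,0],"twist":[0,0,-0.14]},{"gripper":10,"travel":[0,0,0],"twist":[0,0,-0.14]},{"gripper":10,"travel":[0,0,0],"twist":[0,0,-0.14]},{"gripper":10,"travel":[0,0,0],"twist":[0,0,-0.14]},{"gripper":10,"travel":[0,0,0],"twist":[0,0,-0.14]},{"gripper":10,"travel":[0,0,0],"twist":[0,0,-0.14]},{"gripper":10,"travel":[0,0,0],"twist":[0,0,-0.14]},{"gripper":10,"travel":[0,0,0],"twist":[0,0,-0.11]}]'
python3 -m crank '[{"gripper":10,"travel":[0,0,0],"twist":[0,0,0]}]'>/dev/null; python3 s.py
python3 - <<'E'
from workcell import bot
import cv2
a=bot.camera("scene")[180:260,230:330,::-1]
cv2.imwrite("pics/back1.png",cv2.resize(a,(750,600),interpolation=cv2.INTER_CUBIC))
E
```

```text
time: 9.05
ee_pos: [0.5325, 0.0614, 0.1395]
tcp_rot: [-179.9, 0.1, -115.6]
wrist_force: [-1.6, 3.1, 6.1]
opening: 0.015
grasp_force: 52.1
9.175 yaw [-1.79944152e+02  1.00758635e-01 -1.15769402e+02] tau [0.694 0.298 0.009] F [-1.8  3.   6.2] q6 -57.677673546257964 eff6 -0.7122134417295456
```

View pics/back1.png

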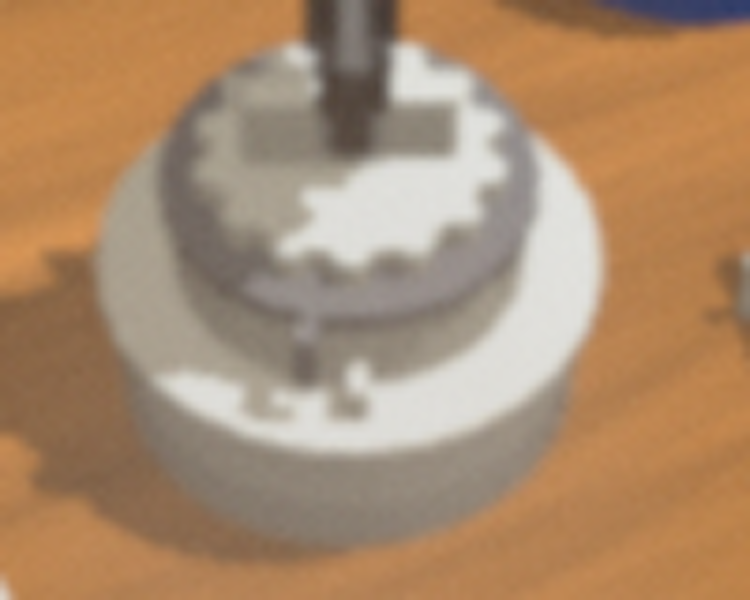

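```bash
python3 - <<'E'
from h import *
px=lambda x,y:(230+(x+.5)/7.5-.5,180+(y+.5)/7.5-.5)
for n,u,z in(("ptr",px(304,382),.09),("ptrtop",px(309,325),.113),("marktop",px(357,373),.088),("markfront",px(357,403),.080)):
    d=plane("scene",u,z)[:2]-[.532,.061];print(n,np.degrees(np.arctan2(d[1],d[0])),np.hypot(*d))
# expected crop pixels of mark for a few angles
for a in(-30,-28,-26,-24,-22):
    e=np.array([np.cos(np.radians(a)),np.sin(np.radians(a))]);c=np.array([.532,.061])
    print(a,[((proj("scene",np.r_[c+e*r,z])-[230,180]+.5)*7.5-.5).round(1) for r,z in((.068,.088),(.076,.088),(.084,.088),(.084,.073))])
I=np.mean([bot.camera("scene")[180:260,230:330].astype(float) for _ in range(6)],0).mean(2)
print(I[44:58,34:54].round().astype(int))
E
```

```text
ptr -38.87772325058561 0.0797642824094384
ptrtop -38.70129097504247 0.07172546228539936
marktop -24.694848402697886 0.0721919039498052
markfront -24.880580051018935 0.07984516488670133
-30 [array([339.4, 364. ]), array([338.2, 380.9]), array([336.9, 398.1]), array([336.9, 423.5])]
-28 [array([345.8, 364.2]), array([345.4, 381.2]), array([345. , 398.3]), array([344.8, 423.8])]
-26 [array([352.3, 364.2]), array([352.7, 381.2]), array([353.1, 398.4]), array([352.8, 423.8])]
-24 [array([358.8, 364. ]), array([359.9, 381. ]), array([361.1, 398.2]), array([360.8, 423.6])]
-22 [array([365.2, 363.7]), array([367.2, 380.7]), array([369.2, 397.8]), array([368.8, 423.2])]
[[126 126 126 126 126 136 144 140 129 122 121 123 124 123 124 125 126 126
  129 130]
 [126 126 127 126 124 126 130 128 127 128 129 130 130 132 132 132 133 133
  132 133]
 [126 126 127 126 120 113 110 114 122 129 131 132 132 133 133 133 133 133
  133 135]
 [129 127 126 126 120 109 103 107 120 129 133 133 139 146 146 138 134 133
  135 137]
 [139 133 131 128 121 108 101 106 121 129 132 136 156 176 174 152 138 135
  138 141]
 [151 145 140 135 124 110 102 107 121 129 132 143 177 202 196 166 144 141
  146 151]
 [157 155 152 148 135 118 109 113 127 136 136 146 186 211 207 182 164 166
  171 177]
 [159 160 164 166 157 146 137 141 153 154 148 152 184 208 209 204 200 202
  205 206]
 [159 165 184 194 189 185 180 185 191 179 160 154 169 183 193 206 216 217
  218 218]
 [159 167 191 205 205 208 210 212 211 190 164 151 150 155 171 201 217 220
  220 220]
 [161 162 175 185 192 207 216 219 215 192 164 151 143 143 163 199 217 219
  219 219]
 [174 172 174 176 183 205 218 219 216 198 177 167 162 160 176 204 217 219
  220 220]
 [203 201 203 202 206 213 218 219 218 212 205 201 200 198 205 214 218 219
  219 220]
 [209 211 214 216 217 219 219 220 219 219 218 217 216 217 217 219 219 219
  220 219]]
```

The pointer foot is at (270.4,230.5) and the mark's top at (277.5,229), so about 14.8° (0.258 rad) remains. I'll go 0.245 and re-measure.

```bash
python3 -m crank '[{"gripper":10,"travel":[0,0,0],"twist":[0,0,-0.065]},{"gripper":10,"travel":[0,0,0],"twist":[0,0,-0.06]},{"gripper":10,"travel":[0,0,0],"twist":[0,0,-0.06]},{"gripper":10,"travel":[0,0,0],"twist":[0,0,-0.06]},{"gripper":10,"travel":[0,0,0],"twist":[0,0,0]}]'; python3 - <<'E'
from workcell import bot
import cv2,numpy as np
I=np.mean([bot.camera("scene")[215:245,260:300,::-1].astype(float) for _ in range(8)],0)
cv2.imwrite("pics/near.png",cv2.resize(I.astype(np.uint8),(800,600),interpolation=cv2.INTER_NEAREST))
print(I.mean(2)[:24,10:26].round().astype(int))
E
```

```text
time: 10.15
ee_pos: [0.5325, 0.0615, 0.1395]
tcp_rot: [-179.9, 0.1, -101.8]
wrist_force: [-2.0, 3.1, 6.6]
opening: 0.0148
grasp_force: 52.2
[[132 152 169 176 169 151 136 132 130 138 155 164 165 158 148 138]
 [118 127 138 147 148 136 126 125 121 124 130 140 146 149 146 144]
 [121 125 131 141 145 140 136 132 126 123 128 136 143 146 146 145]
 [134 136 139 143 145 144 143 141 139 135 138 142 144 146 145 146]
 [143 144 144 144 145 146 145 145 144 144 144 144 145 145 145 145]
 [142 143 144 144 144 145 145 146 146 145 144 143 142 142 140 137]
 [128 132 136 137 138 140 144 147 146 143 138 134 132 130 126 123]
 [113 117 118 119 120 125 137 146 146 136 124 119 118 119 118 121]
 [116 115 114 113 112 118 136 147 145 133 121 116 120 122 126 128]
 [126 124 124 123 122 130 146 155 153 141 130 127 127 130 132 134]
 [129 130 130 130 130 135 150 159 158 147 136 133 133 134 134 136]
 [130 131 131 132 132 133 137 136 137 136 135 134 134 135 135 139]
 [130 130 131 133 131 130 121 112 114 124 132 134 135 138 141 143]
 [129 131 131 132 132 128 118 106 107 121 132 135 138 142 145 149]
 [132 133 132 132 131 127 115 106 108 123 135 141 147 150 159 169]
 [141 140 138 138 135 127 114 106 113 138 156 166 172 178 189 202]
 [153 153 157 155 148 135 122 118 133 170 194 202 205 207 213 217]
 [159 164 178 176 160 147 141 140 157 192 214 218 218 218 218 219]
 [160 167 184 180 163 150 144 145 163 198 216 219 220 220 220 220]
 [162 164 173 171 161 150 143 143 164 199 217 219 220 219 220 220]
 [175 173 174 174 171 167 161 161 176 204 217 219 220 220 219 220]
 [205 202 203 203 202 202 200 199 205 214 219 220 220 220 220 220]
 [218 218 218 218 218 217 217 217 218 219 219 220 220 219 219 219]
 [216 216 218 218 218 218 219 219 219 218 218 216 216 215 214 212]]
```

View pics/near.png

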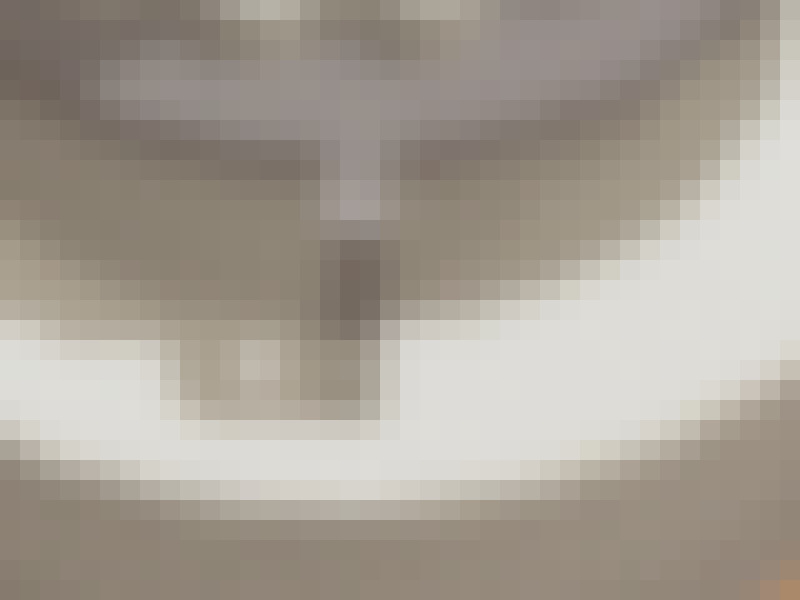

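The pointer tip's centre is at column 277.3. The mark is at column 277.1–277.4, from its front edge and its lit top. They line up to within about 0.4°, so I'll release and back off.

```bash
python3 -m crank '[{"gripper":50,"travel":[0,0,0],"twist":[0,0,0]},{"gripper":50,"travel":[0,0,0],"twist":[0,0,0]},{"gripper":50,"travel":[0,0,0],"twist":[0,0,0]},{"gripper":50,"travel":[0,0,-10],"twist":[0,0,0]},{"gripper":50,"travel":[0,0,-25],"twist":[0,0,0]},{"gripper":50,"travel":[0,0,-30],"twist":[0,0,0]},{"gripper":50,"travel":[0,0,-30],"twist":[0,0,0]},{"gripper":50,"travel":[0,0,-20],"twist":[0,0,0]},{"gripper":50,"travel":[0,0,0],"twist":[0,0,0]}]'; python3 - <<'E'
from workcell import bot
import cv2,numpy as np
I=np.mean([bot.camera("scene")[:,:,::-1].astype(float) for _ in range(8)],0)
print(I.mean(2)[224:236,270:286].round().astype(int))
a=cv2.resize(I[165:265,220:340].astype(np.uint8),(720,600),interpolation=cv2.INTER_CUBIC);cv2.imwrite("pics/end.png",a)
E
```

```text
time: 11.68
ee_pos: [0.5328, 0.061, 0.2552]
tcp_rot: [-179.8, 0.1, -101.8]
wrist_force: [-0.2, -0.3, -0.9]
opening: 0.05
grasp_force: 0.0
[[128 127 126 124 125 129 139 150 150 138 128 128 130 132 134 136]
 [130 132 132 132 132 135 142 152 154 143 133 133 135 135 136 137]
 [131 133 133 134 135 134 133 134 136 135 133 135 135 136 138 141]
 [132 132 133 133 134 132 124 116 115 122 132 135 137 140 143 145]
 [133 132 133 133 133 131 123 112 110 119 131 136 140 144 147 151]
 [134 134 134 135 134 131 124 114 110 120 134 142 148 153 160 172]
 [142 141 140 139 137 130 123 115 115 131 152 165 174 179 190 203]
 [153 153 153 153 148 139 130 125 131 160 188 201 206 208 214 217]
 [159 161 164 163 157 149 145 143 156 188 211 217 219 219 220 220]
 [161 166 176 174 162 151 146 147 164 198 217 220 220 220 220 220]
 [163 164 171 170 162 152 144 145 165 199 217 220 220 220 220 220]
 [176 173 175 175 172 168 162 162 178 204 218 220 220 220 220 220]]
```

View pics/end.png

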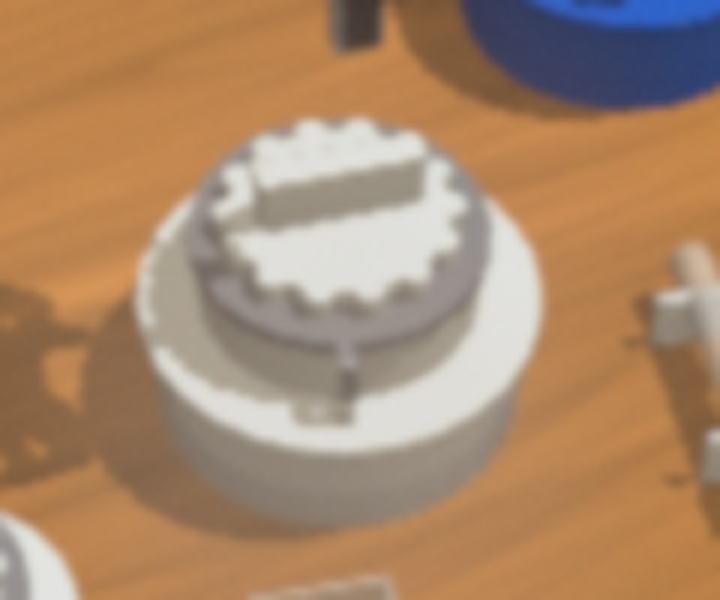

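After release the pointer at (277.5,228) still stands over the mark at about (277.3,230). The gripper is clear and nothing else was touched.

```bash
python3 -c "
from workcell import bot;print(bot.job_done())"
```

```text
the job is handed in; nothing more can be done
None
```

I turned the wheel clockwise to a snug stop (about 0.35 N m), then back until the pointer stood over the mark to within about 1° by camera, released it, and handed the job in at about 12 s of the 72 s; no verdict came back.

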